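# Third hand: press a rack slat against the sprung end board

### The arm

A 6-joint arm with a two-finger parallel gripper is mounted at the origin on a cart in front of the work surface, level with it; the furniture and walls round the work are solid. World frame = base frame: x ahead of the robot, y to its left, z up, the work surface at z = 0. Lengths are in m, angles in rad, forces in N, time in s.
With the tool pointing down it reaches from about 0.3 to 0.95 m from the base axis. Payload 3.1 kg.
Tool frame: the origin (TCP) lies between the finger pads; the fingertips stand 17 mm ahead of it and the grasp point (between the pads) lies 2 mm behind it; z points along the fingers, y is the line along which they close (so a half turn about z gives the same grasp; the last joint's range is limited). The gripper opens to 85 mm and grips with 20 to 120 N. Pads are 22 mm wide; open, the fingers measure 114 mm over their backs; the gripper's body (76 mm by 85 mm) begins 54 mm behind the grasp point. The pads swing forward as they close: fully open they stand 13 mm farther back than shut.
Start: joints at [1.069, 0.308, 1.634, -0, 1.2, -0.07], TCP at [0.262, 0.568, 0.248] pointing down, gripper open.
Joint ranges: [-3.06, 3.06], [-0.79, 1.96], [0.05, 2.63], [-1.19, 4.34], [0.05, 2.64], [-2.94, 2.94]. Speed limits (rad/s): [2.79, 2.79, 3.14, 3.14, 3.14, 3.14].

### API

Orientations are given as a rotation vector (axis times angle).
In Python, from bench import robot, eyes gives the robot as it stands.
- The arm moves only by the shell command python3 -m inch 'ROWS' [OPENING]. ROWS is JSON, a list of rows, each a list of 2 entries, a list of its own where there are three numbers: the shift along the world's x, y, z in m, then the turn about the world's z in degrees. In form: [[[dx, dy, dz], twist], ...]. A call has 1 to 20 rows; each row shifts and turns the commanded pose from where the row before left it; what a row does not reach is not made up. A row lasts 1/10 s, in which the tool goes at most 50 mm and 8.59 degrees, less where a joint would pass 70% of its speed; a pose out of reach is approached as far as the arm can. A call with a gripper value outside its range is refused whole. OPENING is the finger opening in m, from 0 to 0.0854, set as the call begins (- or left out, the last holds). The fingers move at their own pace and stop on an object; the grip force is fixed at half the most. Time passes only in rows, so rows that do not move let the fingers close. It gives the time, the measured TCP pose, the force, the opening and the grip force at its end, in the units of the state.
- robot.read_state(): the state, without advancing time (a new reading comes with each control period).
- eyes.snapshot(name): name is "scene" or "top" or "wrist"; returns a dict with "image" (420x560x3 uint8, blue, green, red), "vfov" (degrees; the focal length in pixels is half the picture's height over the tangent of half this angle, whatever the lens; pixels are square), "cx", "cy" (the principal point, pixels), "distortion" ([k1, k2, p1, p2, k3] as OpenCV has them; the pictures are not rectified), "R" (3x3) and "t" (3): a world point X has camera coordinates R X + t; the wrist camera has in their place "hand_eye" (4x4, takes a point from camera to tool coordinates, whose origin is the TCP and whose axes are the flange's). Camera axes: x right, y down, z forward; pixel columns grow to the right and rows downward; lengths in m; the calibration is good to about 2 mm. A picture is of the moment at which its call begins: read the wrist's pose just before it. There is no depth.
- robot.finish_job(): hands the job in; it is judged then, once.
The state is a dict: "time": time; "joint_positions": joint angles; "dq": joint speeds; "joint_efforts": joint torques, N m; "tcp_pos": TCP position; "tcp_rot": TCP orientation; "force": force on the tool from outside, world axes, zero at the start; "torque": the same for the moment, N m; "finger_gap": finger opening in m; "gripper_force": force on a finger pad.
Only numpy, scipy, OpenCV 4.12 (cv2) and the standard library are available. Lean on these libraries where they do the work, as an engineer would, in place of code of your own. Each camera call takes 0.05 s, during which the arm holds its last target. There are 200 camera calls.

### The job

Take the longer of the two loose wooden slats, keep it on edge, and put one of its ends squarely into the channel between the two cleats on the face of the jig's spring-backed end board, with the slat's top edge level with the top of the end board. Push it straight against the board, without ramming it, until the board has gone back about half of its spring travel (its side pointer between the two gauge ridges), and keep that push steady so that a colleague can drive the screws: finish while still gripping and pressing the slat, its weight in the gripper. Leave the short slat, the timer and the jars alone.

Things in the scene. Friction and masses are not known exactly. Their poses are not given: they have to be found in the camera images.
- long_slat_mid (a point): centre of the long slat, a loose pale wooden bar standing on its narrow edge, 140 mm long (its x axis), 22 mm thick (y), 50 mm high (z up), about 0.13 kg; both ends are alike; the centre is 25 mm above its underside
- long_slat: the same long slat; origin at the centre of its underside
- short_slat_mid (a point): centre of the short slat, a bystander like the long one but 90 mm long (x), 22 mm thick, 50 mm high; not to be used
- jig: the fixed jig: plywood base 110 x 130 x 12 mm (origin at the centre of its underside, z up), dark backstop at its +x end, 46 mm above the table, and before it the sprung end board, face 13 mm to -x of the origin at rest. Push along the jig's +x. Near the base's -y edge two small dark ridges stand 5 mm either side of where the board's pointer is at half travel
- end_board (a joint): how far (m) the end board has been pushed along the jig's +x axis from rest: 0 at rest, 0.020 at its hard stop, about 0.010 wanted. The springs push back with 3 N at the start of the travel, 9 N at 0.010 and 15 N at 0.020 (0.6 N per mm)
- channel_top (a point): on the end board's front face, mid-channel, at the board's top edge, 82 mm above the table; moves with the board. Axes: x into the board (push direction), y along its width, z up. Board 96 mm wide, 18 thick, underside 13 mm above the table. Two upright cleats stand 8 mm out of the face (to -x) over its full height, 34 mm apart: 6 mm to spare either side of the slat
- timer: a round dial timer, 66 mm across and 38 mm high, origin at its underside; a bystander
- jar: a squat jar with a screw lid, 62 mm across and 86 mm high, origin at its underside; a bystander
- spice: a slim spice jar, 44 mm across and 100 mm high, origin at its underside; a bystander

How it is judged:
On the way, in this order (a step that is already met when the one before it is completed fails the run):
1. the long slat is lifted clear of the table in the gripper (height (world z) of long_slat_mid above 0.04 m and contact force between the fingers and long_slat above 2 N and contact force between long_slat and jig below 0.5 N), for 0.2 s.
2. the slat's end is in the channel and pressed steadily, the board about half way back, for 1 s (value of joint end_board between 0.005 and 0.015 m and contact force between long_slat and jig between 4.5 and 15 N and x of long_slat_mid in the frame of channel_top between -0.075 and -0.065 m), for 1 s.
At the end, for the whole second after the job is handed in: Gripper holding the long slat on edge, within 7 degrees of upright and push direction, top within 9 mm of the board's top, end seated on the face within 12 mm of the channel's middle (centre 65-75 mm from the face), pressing 4.5-15 N, end board still, 5-15 mm back (all of step 2 and velocity of joint end_board between -0.004 and 0.004 m/s and y of long_slat_mid in the frame of channel_top between -0.012 and 0.012 m and z of long_slat_mid in the frame of channel_top between -0.034 and -0.016 m and angle between the x axis of long_slat_mid and the x axis of channel_top, either way round below 0.12 rad and angle between long_slat_mid's own z axis and vertical below 0.12 rad and contact force between the fingers and long_slat above 2 N and linear speed of long_slat below 0.01 m/s); the arm keeps its last pose, push and grip.
It fails at once if the slat or the arm rams the jig (over 35 N) (contact force between any of long_slat, the arm and jig above 35 N).
It fails at once if the gripper pushes the jig itself instead of the slat (contact force between the fingers and jig above 5 N).
It fails at once if the short slat is disturbed (distance of short_slat_mid from where it was at the start of the episode above 0.02 m).
It fails at once if the timer or a jar is disturbed (distance of any of timer, jar, spice from where it was at the start of the episode above 0.02 m).
It also fails if it takes over 38 s, if anything falls off the work surface, if the arm or the gripper's body presses on something with over 40 N, if the wrist force passes 120 N, or if a joint passes its speed limit or range.

## Working session

There is one attempt and no reset: what is moved stays moved. The work goes in short steps, Python scripts to look and compute and a shell command to move; the robot and the scene stay as the last step left them, time stands still between calls to the robot, and variables do not carry over. Pictures are saved under pics/ and viewed, at most 10 in all, crops included, and the job is handed in when it is done.

```bash
mkdir -p pics; cat > h.py <<'E'
import numpy as np,cv2,json
from bench import robot,eyes
def snap(n,f):
    st=robot.read_state(); d=eyes.snapshot(n); cv2.imwrite('pics/'+f+'.png',d['image'])
    c={k:np.array(d[k]).tolist() for k in d if k!='image'}
    if n=='wrist':
        T=np.eye(4);T[:3,:3]=cv2.Rodrigues(np.array(st['tcp_rot'],float))[0];T[:3,3]=st['tcp_pos']
        W=np.linalg.inv(T@np.array(d['hand_eye']));c['R']=W[:3,:3].tolist();c['t']=W[:3,3].tolist()
    json.dump(c,open('pics/'+f+'.json','w'))
def K(c):
    f=210/np.tan(np.radians(c['vfov'])/2); return np.array([[f,0,c['cx']],[0,f,c['cy']],[0,0,1]])
def w(f,px,z):
    "pixels -> world at height z"
    c=json.load(open('pics/'+f+'.json'));R=np.array(c['R']);t=np.array(c['t'])
    p=cv2.undistortPoints(np.array(px,float).reshape(-1,1,2),K(c),np.array(c['distortion'],float)).reshape(-1,2)
    d=np.c_[p,np.ones(len(p))]@R; o=-R.T@t
    z=np.broadcast_to(z,len(p)); return o+d*((z-o[2])/d[:,2])[:,None]
def proj(f,X):
    c=json.load(open('pics/'+f+'.json'))
    return cv2.projectPoints(np.array(X,float).reshape(-1,1,3),cv2.Rodrigues(np.array(c['R']))[0],np.array(c['t'],float),K(c),np.array(c['distortion'],float))[0].reshape(-1,2)
E
python3 -c "
from h import *
snap('top','top0');snap('scene','sc0')
for n in('top0','sc0'):
  im=cv2.imread(f'pics/{n}.png');cv2.imwrite(f'pics/{n}b.png',cv2.resize(im,(800,600),interpolation=cv2.INTER_CUBIC))
s=robot.read_state();print(s)"
```

```text
{'time': 0.1, 'joint_positions': array([ 1.06929365e+00,  3.08949698e-01,  1.63506716e+00, -1.49752672e-05,
        1.19971949e+00, -6.96594280e-02]), 'dq': array([-0.00041476, -0.00166068, -0.00375971, -0.00068817,  0.0020851 ,
       -0.00062038]), 'joint_efforts': array([ 4.26014560e-05, -4.16397142e+01, -2.77649796e+01, -1.37748980e-04,
        3.86646017e-03,  1.39553489e-07]), 'tcp_pos': array([0.26124875, 0.56698544, 0.24713834]), 'tcp_rot': array([-0.6729439 , -3.06806623,  0.0032365 ]), 'force': array([ 0.80744278, -1.1112948 ,  0.19679428]), 'torque': array([ 0.02166379,  0.0209435 , -0.02627648]), 'gripper_force': 0.0, 'finger_gap': 0.08529291159065602}
```

View pics/top0b.png

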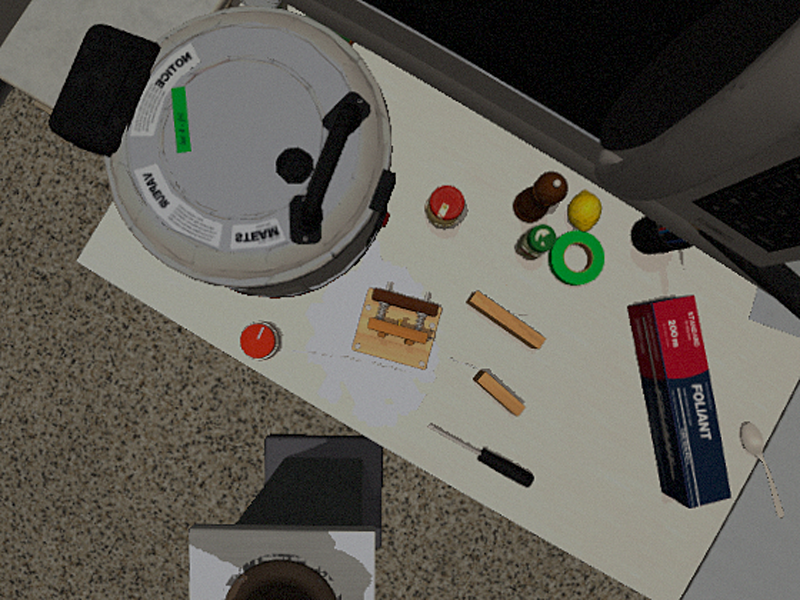

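View pics/sc0b.png

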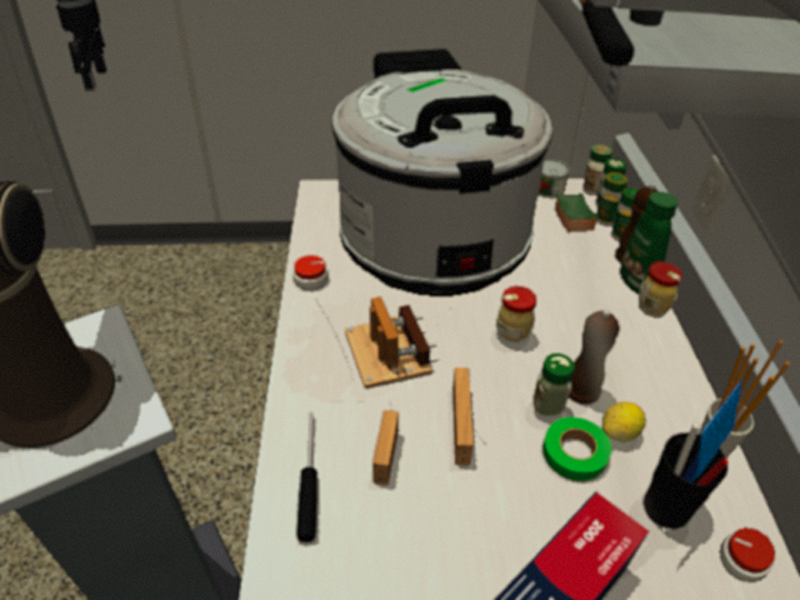

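The top view shows the jig around (398,325), the long slat from (470,295) to (545,345), the short slat at (498,392), the timer at (260,340), the jar at (446,205) and the spice jar at (537,240). I'll enlarge it around the jig and slats.

```bash
python3 -c "
from h import *
im=cv2.imread('pics/top0.png')[185:305,240:400];cv2.imwrite('pics/c1.png',cv2.resize(im,(800,600),interpolation=cv2.INTER_CUBIC))
im=cv2.imread('pics/sc0.png')[200:335,190:370];cv2.imwrite('pics/c2.png',cv2.resize(im,(800,600),interpolation=cv2.INTER_CUBIC))
print(w('top0',[(280,420*.5),(380,210),(280,310)],0))
"
```

```text
[[ 0.54512586 -0.19783417  0.        ]
 [ 0.54838944 -0.4457204   0.        ]
 [ 0.30191838 -0.2004895   0.        ]]
```

View pics/c1.png

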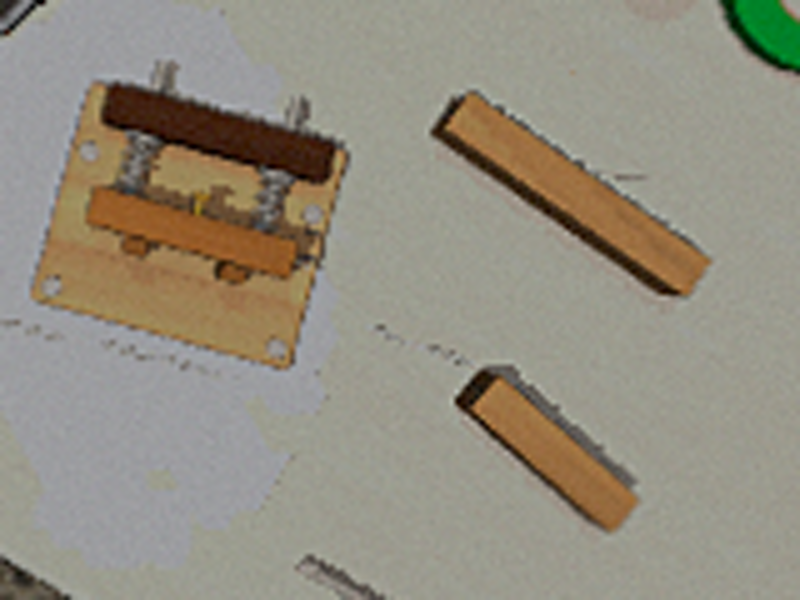

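View pics/c2.png

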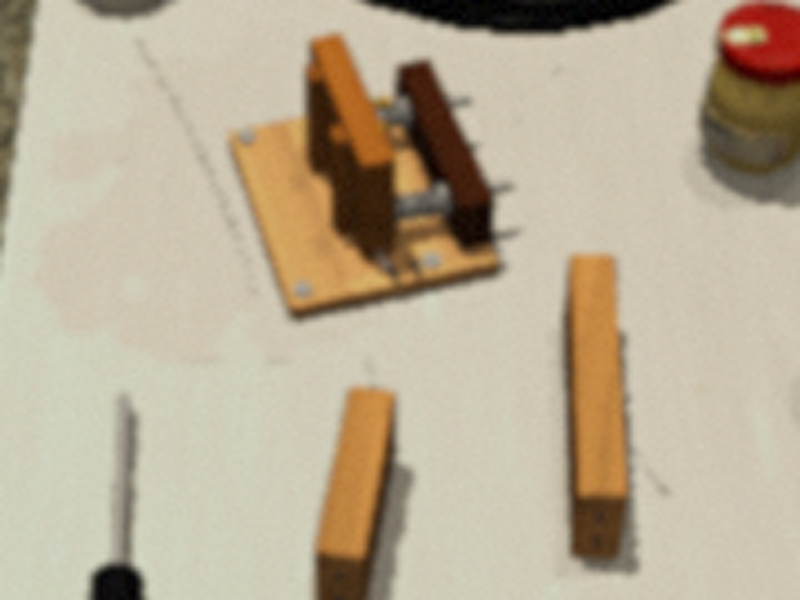

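Top crop: long slat's top corners are at about (470,93), (710,262), (685,295) and (443,130). Base corners are at (95,83), (347,150), (290,367) and (35,298); board top corners at (93,187), (299,240), (292,277) and (88,222).

```bash
cat > m.py <<'E'
from h import *
def c1(p): return (np.array(p,float)+.5)/5-.5+[240,185]
def rep(n,p,z):
    X=w('top0',c1(p),z)[:,:2]; d=X[1]+X[2]-X[0]-X[3]
    print(n,'ctr',X.mean(0).round(4),'ang of long',np.degrees(np.arctan2(d[1],d[0])).round(1),'edges',np.linalg.norm(X-np.roll(X,-1,0),axis=1).round(4)); return X
rep('slat',[(470,93),(710,262),(685,295),(443,130)],.05)
rep('short',[(500,377),(637,498),(613,530),(473,410)],.05)
rep('base',[(95,83),(347,150),(290,367),(35,298)],.012)
rep('board',[(93,187),(299,240),(292,277),(88,222)],.082)
k=1.4286
print(w('top0',np.array([(260,340),(446,200),(540,237)])/k,[.038,.086,.1]).round(3))
E
python3 m.py
```

```text
slat ctr [ 0.5126 -0.3722] ang of long -123.9 edges [0.1384 0.0196 0.1379 0.0216]
short ctr [ 0.3918 -0.3628] ang of long -130.3 edges [0.086  0.0187 0.0867 0.0199]
base ctr [ 0.4974 -0.1931] ang of long -104.4 edges [0.1261 0.1083 0.1271 0.1074]
board ctr [ 0.4935 -0.1913] ang of long -104.1 edges [0.0954 0.0169 0.0947 0.0158]
[[ 0.474  0.032  0.038]
 [ 0.7   -0.266  0.086]
 [ 0.642 -0.413  0.1  ]]
```

```bash
python3 -m inch '[[[0.006,-0.02,0],-2],[[0.012,-0.045,-0.002],-5],[[0.012,-0.045,-0.002],-5],[[0.012,-0.045,-0.002],-5],[[0.012,-0.045,-0.002],-5],[[0.012,-0.045,-0.002],-5],[[0.012,-0.045,-0.002],-5],[[0.012,-0.045,-0.002],-5],[[0.012,-0.045,-0.002],-5],[[0.012,-0.045,-0.002],-5],[[0.012,-0.045,-0.002],-5],[[0.012,-0.045,-0.002],-5],[[0.012,-0.045,-0.002],-5],[[0.012,-0.045,-0.002],-5],[[0.012,-0.045,-0.002],-5],[[0.012,-0.045,-0.002],-5],[[0.012,-0.045,-0.002],-5],[[0.012,-0.045,-0.002],-5],[[0.012,-0.045,-0.002],-5],[[0.012,-0.045,-0.002],-5]]' 0.0854
python3 -m inch '[[[0.015,-0.045,0],-2],[[0,-0.020,0],0],[[0,0,0],0],[[0,0,0],0]]'
python3 -c "
from h import *
snap('wrist','w1')
im=cv2.imread('pics/w1.png');cv2.imwrite('pics/w1b.png',cv2.resize(im,(800,600),interpolation=cv2.INTER_CUBIC))
s=robot.read_state();print(s['tcp_pos'],s['joint_positions'],cv2.Rodrigues(s['tcp_rot'])[0].round(3))"
```

```text
time: 2.1
tcp_pos: [0.4954, -0.3091, 0.2096]
tcp_rot: [-2.747, -1.523, 0.0]
force: [1.3, 0.8, 0.2]
finger_gap: 0.0852
gripper_force: 0.0
time: 2.5
tcp_pos: [0.5097, -0.3714, 0.2094]
tcp_rot: [-2.768, -1.479, 0.001]
force: [-0.6, 0.5, 0.3]
finger_gap: 0.0854
gripper_force: 0.0
[ 0.50982534 -0.37076594  0.20955089] [-6.98154072e-01  3.56644731e-01  1.65146504e+00  7.35351460e-04
  1.13612144e+00 -1.09957999e-01] [[ 0.555  0.832 -0.002]
 [ 0.832 -0.555  0.002]
 [ 0.001 -0.003 -1.   ]]
```

View pics/w1b.png

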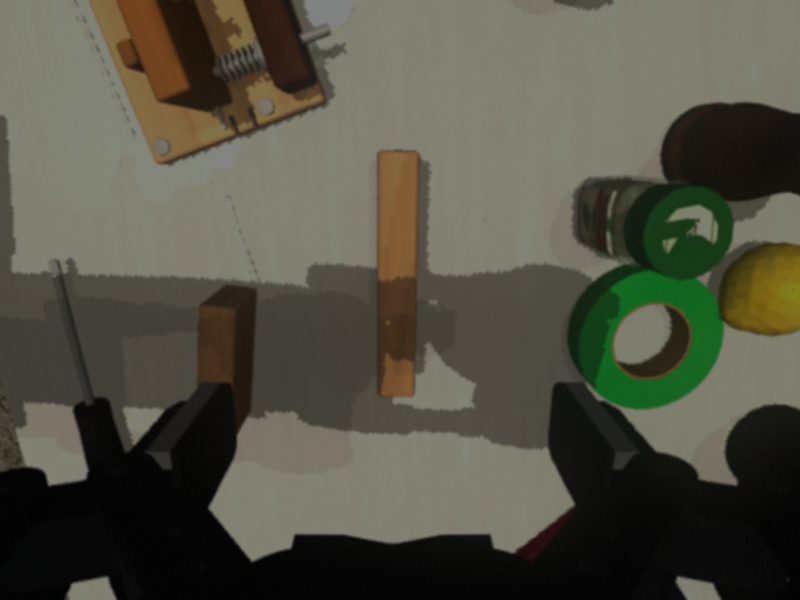

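The wrist view shows the long slat's top with corners (377,151), (419,151), (414,395) and (377,395), aligned with the fingers. Base corners are at (159,163) and (325,97).

```bash
python3 -c "
from h import *
k=1.4286
X=w('w1',np.array([(377,151),(419,151),(414,395),(377,395)])/k,.05);print(X,X.mean(0));d=X[0]+X[1]-X[2]-X[3];print(np.degrees(np.arctan2(d[1],d[0])),np.linalg.norm(d)/2)
X=w('w1',np.array([(159,163),(325,97)])/k,.012);d=X[1]-X[0];a=np.arctan2(d[1],d[0]);print(X,np.linalg.norm(d),np.degrees(a))
print('jig ctr',X.mean(0)+.065*np.array([-np.sin(a),np.cos(a),0]))
X=w('w1',np.array([(165,98),(213,82)])/k,.082);print(X,np.linalg.norm(X[0]-X[1]))
"
```

```text
[[ 0.54182905 -0.309651    0.05      ]
 [ 0.5599107  -0.32173744  0.05      ]
 [ 0.48242374 -0.43557495  0.05      ]
 [ 0.46441784 -0.42355774  0.05      ]] [ 0.51214533 -0.37263028  0.05      ]
55.77877870174688 0.13771427680536422
[[ 0.4292104  -0.24103375  0.012     ]
 [ 0.53317806 -0.26706141  0.012     ]] 0.1071760858795041 -14.054782698895464
jig ctr [ 0.49697945 -0.19099342  0.012     ]
[[ 0.47579903 -0.23621283  0.082     ]
 [ 0.49833563 -0.24352194  0.082     ]] 0.02369222396455579
```

```bash
python3 -m inch '[[[0.001,-0.001,-0.03],0],[[0.001,-0.001,-0.04],0],[[0,0,-0.04],0],[[0,0,-0.04],0],[[0,0,-0.024],0],[[0,0,-0.008],0],[[0,0,0],0]]' 0.06
python3 -m inch '[[[0,0,0],0],[[0,0,0],0],[[0,0,0],0],[[0,0,0],0],[[0,0,0],0],[[0,0,0],0],[[0,0,0],0]]' 0
python3 -c "
from h import *
s=robot.read_state();print(s['tcp_pos'],s['force'])"
```

```text
time: 3.25
tcp_pos: [0.5118, -0.3722, 0.0273]
tcp_rot: [-2.767, -1.482, 0.002]
force: [-0.1, -0.4, -0.0]
finger_gap: 0.0599
gripper_force: 0.0
time: 3.95
tcp_pos: [0.5141, -0.3755, 0.0307]
tcp_rot: [2.768, 1.479, 0.002]
force: [-0.2, 1.3, 5.9]
finger_gap: 0.0215
gripper_force: 59.7
[ 0.51405836 -0.37547245  0.03065229] [-0.23085133  1.27150633  5.92582716]
```

```bash
python3 -m inch '[[[0,0,0.01],0],[[0,0,0.03],0],[[0,0,0.03],0],[[0,0,0.03],0],[[0,0,0.02],0],[[-0.007,0.012,0],-4],[[-0.014,0.022,0],-7],[[-0.014,0.022,0],-7],[[-0.014,0.022,0],-7],[[-0.014,0.022,0],-7],[[-0.014,0.022,0],-7],[[-0.014,0.022,0],-7],[[-0.014,0.022,0],-7],[[-0.014,0.022,0],-7],[[-0.014,0.022,0],-7],[[-0.010,0.018,0],-3],[[0,0,0],0],[[0,0,0],0],[[0,0,0],0]]'
python3 -c "
from h import *
snap('wrist','w2');snap('top','top2');snap('scene','sc2')
im=cv2.imread('pics/w2.png');cv2.imwrite('pics/w2b.png',cv2.resize(im,(800,600),interpolation=cv2.INTER_CUBIC))
s=robot.read_state();print(s['tcp_pos'],s['joint_positions'],s['force'],cv2.Rodrigues(s['tcp_rot'])[0].round(3))"
```

```text
time: 5.85
tcp_pos: [0.3706, -0.1473, 0.1489]
tcp_rot: [3.118, -0.375, 0.003]
force: [0.1, -0.1, -0.6]
finger_gap: 0.0215
gripper_force: 58.9
[ 0.37026855 -0.14716704  0.14852479] [-4.87642962e-01 -2.95172775e-03  2.22300747e+00 -1.07800641e-04
  9.20735386e-01  1.32343460e+00] [ 0.37560263 -0.74959226 -1.39395418] [[ 0.971 -0.238  0.001]
 [-0.238 -0.971 -0.   ]
 [ 0.001  0.    -1.   ]]
```

View pics/w2b.png

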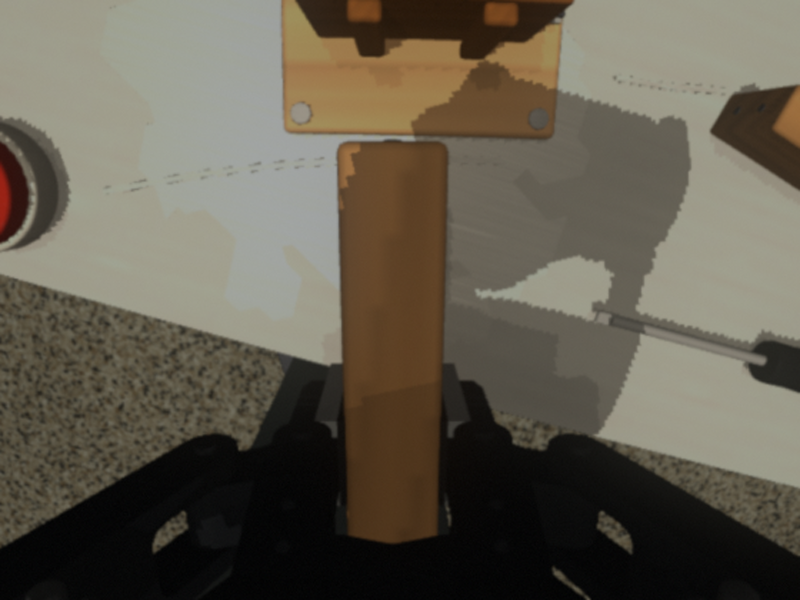

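The wrist view shows the slat aligned and gripped near its centre, front top corners (338,142) and (447,142). The base front corners are at (285,132) and (554,138). I'll measure the slat relative to the TCP and the jig.

```bash
python3 -c "
from h import *
k=1.4286
X=w('w2',np.array([(338,142),(447,142),(442,540),(346,536)])/k,.1685);print(X,np.linalg.norm(X[0]-X[1]));d=X[0]+X[1]-X[2]-X[3];print(np.degrees(np.arctan2(d[1],d[0])),np.linalg.norm(d)/2)
X=w('w2',np.array([(284,132),(554,138)])/k,.012);d=X[1]-X[0];a=np.arctan2(d[1],d[0])+np.pi/2;print(X,np.linalg.norm(d),np.degrees(a));print('jig ctr',X.mean(0)+.055*np.array([np.cos(a),np.sin(a),0]))
a=cv2.imread('pics/top2.png')[195:275,240:360];b=cv2.imread('pics/sc2.png')[130:290,190:350]
a=cv2.resize(a,(480,320),interpolation=3);b=cv2.resize(b,(320,320),interpolation=3)
cv2.imwrite('pics/ab.png',np.hstack([a,b]))
"
```

```text
[[ 0.44136084 -0.15399284  0.1685    ]
 [ 0.43639725 -0.17429835  0.1685    ]
 [ 0.34758203 -0.15406548  0.1685    ]
 [ 0.35416974 -0.13203417  0.1685    ]] 0.020903380726494798
-13.48034954161193 0.09049634359052695
[[ 0.4589318  -0.11614872  0.012     ]
 [ 0.42598167 -0.24047379  0.012     ]] 0.12861739767460556 -14.8439428938183
jig ctr [ 0.49562123 -0.19240155  0.012     ]
```

View pics/ab.png

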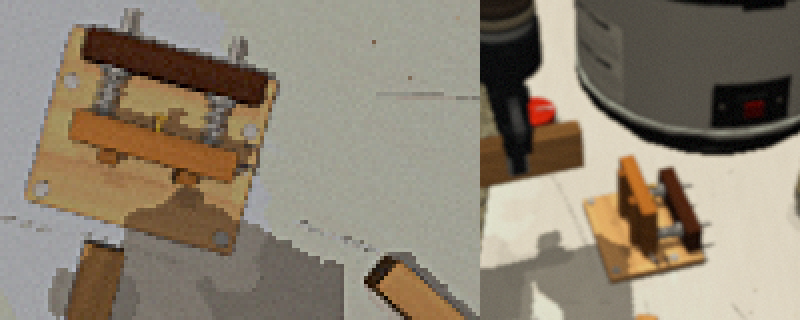

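The left panel shows the slat's front end just short of the base, square to it. In the right panel the slat is level, with its front corner running from (582,122) at the top to (582,165) at the bottom. I'll check its height by triangulation.

```bash
python3 -c "
from h import *
k=1.4286
for z in (.155,.16,.165,.17,.175):
  X=w('w2',[(447/k,142/k)],z); print(z,X[0].round(4),'scene',proj('sc2',X)[0].round(1),'bottom',proj('sc2',X-[0,0,.05])[0].round(1),'top',((proj('top2',X)[0]-[240,195])*4).round(1))
print('seen scene (241,191),(241,212.5) top (124,252)')
im=cv2.imread('pics/sc2.png')[170:230,180:260];cv2.imwrite('pics/sc2c.png',cv2.resize(im,(800,600),interpolation=3))
"
```

```text
0.155 [ 0.4364 -0.1757  0.155 ] scene [241.4 200.3] bottom [242.4 218.2] top [126.3 253.4]
0.16 [ 0.4364 -0.1752  0.16  ] scene [241.1 198.4] bottom [242.2 216.3] top [125.5 253.9]
0.165 [ 0.4364 -0.1747  0.165 ] scene [240.9 196.3] bottom [242.  214.4] top [124.7 254.5]
0.17 [ 0.4364 -0.1741  0.17  ] scene [240.7 194.3] bottom [241.8 212.5] top [123.8 255.1]
0.175 [ 0.4364 -0.1736  0.175 ] scene [240.5 192.3] bottom [241.6 210.6] top [123.  255.6]
seen scene (241,191),(241,212.5) top (124,252)
```

View pics/sc2c.png

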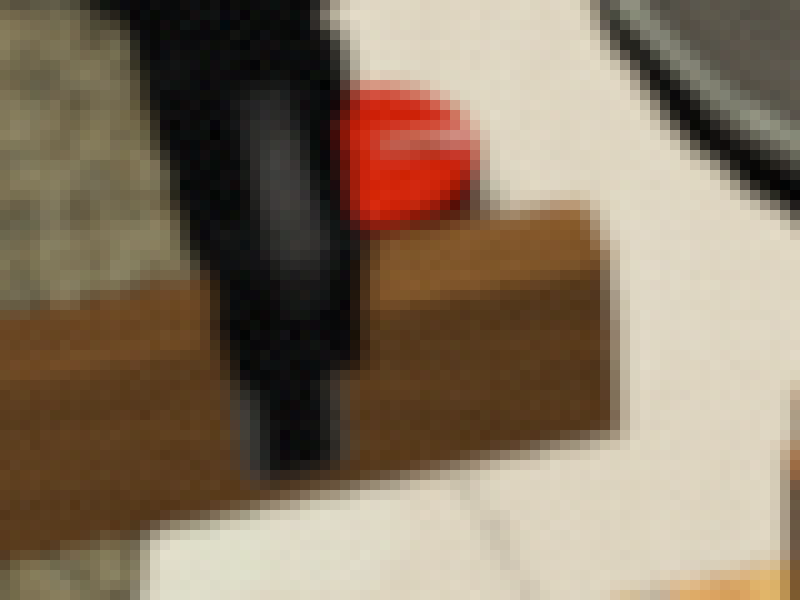

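```bash
python3 -m inch '[[[0,-0.008,-0.02],-0.5],[[0,-0.008,-0.025],0],[[0,0,-0.025],0],[[0,0,-0.015],0],[[0,0,0],0],[[0.008,-0.0005,0],0],[[0.008,-0.0005,0],0],[[0,0,0],0],[[0,0,0],0],[[0,0,0],0]]'
python3 -c "
from h import *
snap('wrist','w3');snap('top','top3');snap('scene','sc3')
im=cv2.imread('pics/w3.png');cv2.imwrite('pics/w3b.png',cv2.resize(im[:300],(800,429),interpolation=cv2.INTER_CUBIC))
s=robot.read_state();print(s['tcp_pos'],s['force'],cv2.Rodrigues(s['tcp_rot'])[0].round(3))"
```

```text
time: 7.0
tcp_pos: [0.3858, -0.1634, 0.0637]
tcp_rot: [3.117, -0.389, 0.001]
force: [0.2, 0.1, -0.6]
finger_gap: 0.021
gripper_force: 58.9
[ 0.38542183 -0.1632648   0.0633953 ] [ 0.59963949 -0.65174496 -1.257438  ] [[ 0.969 -0.246  0.   ]
 [-0.246 -0.969 -0.   ]
 [ 0.     0.    -1.   ]]
```

View pics/w3b.png

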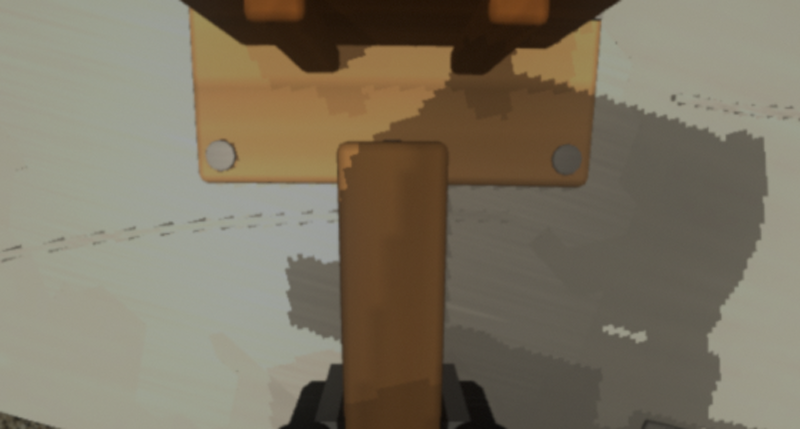

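The slat's centre line (392) is within 1 mm of the channel's middle (396), with cleat inner edges at 303 and 489. It is level and about 30 mm from the face. Next I'll advance it gently.

```bash
python3 -m inch '[[[0.0048,-0.0012,0],0],[[0.0048,-0.0012,0],0],[[0.0048,-0.0012,0],0],[[0.0048,-0.0012,0],0],[[0.0029,-0.0007,0],0],[[0.0019,-0.0005,0],0],[[0,0,0],0],[[0,0,0],0]]'
python3 -m inch '[[[0.001,-0.00025,0],0],[[0.001,-0.00025,0],0],[[0.001,-0.00025,0],0],[[0.001,-0.00025,0],0],[[0.001,-0.00025,0],0],[[0.001,-0.00025,0],0],[[0.001,-0.00025,0],0],[[0.001,-0.00025,0],0],[[0.001,-0.00025,0],0],[[0.001,-0.00025,0],0],[[0,0,0],0],[[0,0,0],0],[[0,0,0],0]]'
python3 -c "
from h import *
snap('wrist','w4')
s=robot.read_state();print(s['tcp_pos'],s['force'])"
```

```text
time: 7.95
tcp_pos: [0.4094, -0.1693, 0.0632]
tcp_rot: [-3.117, 0.389, 0.001]
force: [0.4, 0.1, -2.2]
finger_gap: 0.0215
gripper_force: 58.9
time: 9.25
tcp_pos: [0.4185, -0.1714, 0.0629]
tcp_rot: [-3.117, 0.389, 0.004]
force: [-5.1, 0.7, 1.3]
finger_gap: 0.0215
gripper_force: 59.3
[ 0.41847751 -0.17143601  0.06292301] [-4.75380582  0.07970985  0.6844236 ]
```

```bash
python3 -m inch '[[[0.001,-0.00025,0],0],[[0.001,-0.00025,0],0],[[0.001,-0.00025,0],0],[[0.001,-0.00025,0],0],[[0.001,-0.00025,0],0],[[0.001,-0.00025,0],0],[[0.001,-0.00025,0],0],[[0,0,0],0],[[0,0,0],0],[[0,0,0],0],[[0,0,0],0],[[0,0,0],0]]'
python3 -c "
from h import *
snap('wrist','w5');snap('top','top5');snap('scene','sc5')
a=cv2.imread('pics/top5.png')[200:260,245:320];b=cv2.imread('pics/w5.png')[:220]
a=cv2.resize(a,(400,320),interpolation=3);b=cv2.resize(b[:,80:355],(400,320),interpolation=3)
cv2.imwrite('pics/f.png',np.hstack([a,b]))
for i in range(5):
  eyes.snapshot('top');s=robot.read_state();print(s['tcp_pos'],s['force'],cv2.Rodrigues(s['tcp_rot'])[0][:2,0].round(4))"
```

```text
time: 10.5
tcp_pos: [0.424, -0.1728, 0.0627]
tcp_rot: [-3.116, 0.389, 0.009]
force: [-9.0, 1.3, 4.0]
finger_gap: 0.0213
gripper_force: 59.6
[ 0.42402358 -0.17274772  0.06267139] [-8.41623716  0.95288478  4.12382308] [ 0.9692 -0.246 ]
[ 0.42398408 -0.1727358   0.06264298] [-9.08105841  0.68360559  3.25671935] [ 0.9692 -0.246 ]
[ 0.42399326 -0.17275579  0.06265619] [-9.0989396   0.62043811  4.05317799] [ 0.9692 -0.2461]
[ 0.42400194 -0.17273913  0.06265698] [-9.08044855 -0.55254249  5.14427244] [ 0.9693 -0.246 ]
[ 0.42403409 -0.17277463  0.06268816] [-8.90592203  0.28406583  4.79043232] [ 0.9692 -0.2461]
```

View pics/f.png

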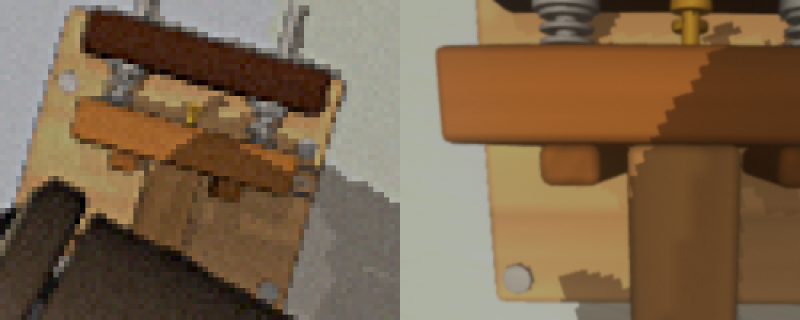

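The slat sits flush on the face and centred between the cleats (slat centre 685, channel middle 688), with the board about half way back and the push at about 9 N. I'll hold, then hand in.

```bash
python3 -m inch '[[[0,0,0],0],[[0,0,0],0],[[0,0,0],0],[[0,0,0],0],[[0,0,0],0],[[0,0,0],0],[[0,0,0],0],[[0,0,0],0],[[0,0,0],0],[[0,0,0],0],[[0,0,0],0],[[0,0,0],0],[[0,0,0],0],[[0,0,0],0],[[0,0,0],0]]'
python3 -c "
from h import *
print(robot.finish_job())"
```

```text
time: 12.4
tcp_pos: [0.424, -0.1727, 0.0627]
tcp_rot: [-3.116, 0.389, 0.009]
force: [-8.9, 0.9, 4.2]
finger_gap: 0.0216
gripper_force: 59.6
the job is handed in; nothing more can be done
None
```

I handed the job in at 12.4 s with the long slat still gripped on edge, centred between the cleats and pressed steadily at about 9 N, with the board about half way back (estimated from the force and arm position; I did not read the pointer); the hand-in returned no verdict.

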